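Return leftover cable fittings to their bins

TASK

Four leftover fittings have come back to the picking bench: a grey, a black and a brass cable gland and a white blanking plug. Put each one into the red bin that has the same kind of fitting as a sample at its back, set down (not dropped) the way up it stands now on the middle of the round black pad in front of the sample, and let go. Leave the blue sealant bottle and the caliper where they are.

Things in the scene. Friction and masses are not known exactly. Their poses are not given: they have to be found in the camera images.
- fitting_grey: Large light-grey plastic cable gland standing upright on its threaded end. From the bottom up: thread 40 mm dia, 13 mm high; hexagon collar 50 mm across flats, 10 mm high (to z = 23 mm); smooth round cap 44 mm dia from z = 23 to 66 mm, to be gripped in any direction; black round top face. 66 mm tall, 40-90 g. Origin: centre of its underside; z up.
- fitting_black: Medium black plastic cable gland standing upright on its threaded end. From the bottom up: thread 34 mm dia, 11 mm high; hexagon collar 42 mm across flats, 9 mm high (to z = 20 mm); smooth round cap 36 mm dia from z = 20 to 56 mm, to be gripped in any direction; grey round top face. 56 mm tall, 25-60 g. Origin: centre of its underside; z up.
- fitting_brass: Small yellow brass cable gland standing upright on its threaded end. From the bottom up: thread 32 mm dia, 10 mm high; hexagon collar 38 mm across flats, 8 mm high (to z = 18 mm); smooth round cap 34 mm dia from z = 18 to 48 mm, to be gripped in any direction; black round top face. 48 mm tall, 80-170 g. Origin: centre of its underside; z up.
- fitting_white: White plastic blanking plug resting on its wide flange, thread up. Flange 60 mm dia, 8 mm thick; round threaded stub 40 mm dia from z = 8 to 32 mm, to be gripped in any direction; grey disc on top. 32 mm tall, 25-50 g. Origin: centre of its underside; z up.
- bin_grey: Red open bin, fixed, 156 (x) by 116 (y) mm, 3 mm walls and floor; a sample light-grey gland is fixed at (41, 0) mm in its frame. Round black pad, 64 mm dia, level with the floor (3 mm above the table), centred at (-32, 0) mm. Front and side walls 22 mm high; back and rear third of sides 42 mm. Origin: centre of underside; x from front (blank white label, robot side) to back, z up.
- bin_black: Red open bin, fixed, 156 (x) by 116 (y) mm, 3 mm walls and floor; a sample black gland is fixed at (41, 0) mm in its frame. Round black pad, 64 mm dia, level with the floor (3 mm above the table), centred at (-32, 0) mm. Front and side walls 22 mm high; back and rear third of sides 42 mm. Origin: centre of underside; x from front (blank white label, robot side) to back, z up.
- bin_brass: Red open bin, fixed, 156 (x) by 116 (y) mm, 3 mm walls and floor; a sample brass gland is fixed at (41, 0) mm in its frame. Round black pad, 64 mm dia, level with the floor (3 mm above the table), centred at (-32, 0) mm. Front and side walls 22 mm high; back and rear third of sides 42 mm. Origin: centre of underside; x from front (blank white label, robot side) to back, z up.
- bin_white: Red open bin, fixed, 156 (x) by 116 (y) mm, 3 mm walls and floor; a sample white plug is fixed at (41, 0) mm in its frame. Round black pad, 64 mm dia, level with the floor (3 mm above the table), centred at (-32, 0) mm. Front and side walls 22 mm high; back and rear third of sides 42 mm. Origin: centre of underside; x from front (blank white label, robot side) to back, z up.
- sealant: Bystander: upright blue bottle with a red cap, 38 mm dia, 105 mm tall, loose, standing among the fittings; must stay where it is. Origin: centre of its underside.
- caliper: Bystander: digital caliper lying flat on the table at the robot's right, steel beam 200 by 16 mm along its x, black slide, up to 8 mm thick, jaws pointing to its +y, up to 48 mm from the beam's centre line; loose, must stay where it is. Origin: middle of the beam, at table height.
Mind the look-alikes: they are no part of the job. There is more than one size of the fitting_white; the one meant has the size given above.

How it is judged:
By the outcome, as a careful person would: the job done as asked, in the order asked, and still so for the second after the job is handed in, with the robot touching nothing.
It also fails if it takes over 99 s, if anything falls off the work surface, if the arm or the gripper's body presses on something with over 40 N, if the wrist force passes 120 N, or if a joint passes its speed limit or range.

ROBOT

A 6-joint arm with a two-finger parallel gripper is mounted at the origin on the work surface. World frame = base frame: x ahead of the robot, y to its left, z up, the work surface at z = 0. Lengths are in mm, angles in rad, forces in N, time in s.
With the tool pointing down it reaches from about 275 to 1000 mm from the base axis. Payload 8.4 kg.
Tool frame: the origin (TCP) lies midway between the tips of the shut fingers; the grasp point (between the pads) lies 19 mm behind it; z points along the fingers, y is the line along which they close (so a half turn about z gives the same grasp; the last joint's range is limited). The gripper opens to 85 mm and grips with 20 to 120 N. Pads are 22 mm wide; open, the fingers measure 114 mm over their backs; the gripper's body (76 mm by 85 mm) begins 54 mm behind the grasp point. The pads swing forward as they close: fully open they stand 13 mm farther back than shut.
Start: joints at [1.259, 0.353, 1.633, -0, 1.155, -0.002], TCP at [190.541, 595.249, 231.281] pointing down, gripper open.
Joint ranges: [-2.63, 2.63], [-0.92, 2.1], [0.06, 2.66], [-1.3, 4.44], [0, 2.69], [-3.02, 3.02]. Speed limits (rad/s): [2.22, 2.22, 2.79, 3.14, 3.14, 3.14].

INTERFACE

Orientations are given as [roll, pitch, yaw] about the fixed x, y, z axes, in that order (R = Rz(yaw) Ry(pitch) Rx(roll)).
In Python, from rig import telemetry, optics, r gives the robot as it stands.
- The arm moves only by the tool play_rows, never from a script. Its arguments are lists of equal length, an entry for each row: "dp": the shift along the tool's x, y, z in units of 40 mm (1.0 is 40 mm), a list of three; "rot": the turn, a rotation vector about the tool's x, y, z in units of 6 degrees (1.0 is 6 degrees), a list of three. In form: {"dp": [[tx, ty, tz], ...], "rot": [[ax, ay, az], ...]}. A call has 1 to 5 rows; each row is the pose to reach, as a shift and turn from the pose commanded when the call began, along the tool's axes at that moment; what a row does not reach only later rows make up. A row lasts 1/12 s, in which the tool goes at most 41.7 mm and 7.16 degrees, less where a joint would pass 70% of its speed; a pose out of reach is approached as far as the arm can. A call with a gripper value outside its range is refused whole. "fingers" is the opening, from 0 (shut) to 1 (fully open), set as the call begins (left out, the last holds). The fingers move at their own pace and stop on an object; "grip_force" is the grip in N (left out, the last holds). Time passes only in rows, so rows that repeat a pose let the fingers close. It gives the time, the measured TCP pose, the force, the opening and the grip force at its end, in the units of the state.
- telemetry.sense(): the state, without advancing time (a new reading comes with each control period).
- optics.grab_frame(name): name is "side" or "top" or "wrist"; returns a dict with "color" (384x512x3 uint8, red, green, blue), "mtx" (3x3 intrinsics, pixels), "R" (3x3) and "t" (3): a world point X has camera coordinates R X + t; the wrist camera has in their place "mount" (4x4, takes a point from camera to tool coordinates, whose origin is the TCP and whose axes are the flange's). Camera axes: x right, y down, z forward; pixel columns grow to the right and rows downward; lengths in mm; the calibration is good to about 2 mm. A picture is of the moment at which its call begins: read the wrist's pose just before it. There is no depth.
- r.sign_off(): hands the job in; it is judged then, once.
The state is a dict: "clock": time; "qpos": joint angles; "qvel": joint speeds; "joint_efforts": joint torques, N m; "eef_pos": TCP position; "tcp_rot": TCP orientation; "contact_force": force on the tool from outside, world axes, zero at the start; "wrist_torque": the same for the moment, N m; "opening": opening from 0.0 (shut) to 1.0 (fully open); "grasp_force": force on a finger pad.
Only numpy, scipy, OpenCV 4.12 (cv2) and the standard library are available. Lean on these libraries where they do the work, as an engineer would, in place of code of your own. Each camera call takes 0.05 s, during which the arm holds its last target. There are 200 camera calls.

## Working session

There is one attempt and no reset: what is moved stays moved. The work goes in short steps, Python scripts to look and compute and a tool call to move; the robot and the scene stay as the last step left them, time stands still between calls to the robot, and variables do not carry over. Pictures are saved under pics/ and viewed, at most 14 in all, crops included, and the job is handed in when it is done.

Besides the shell and the picture viewer there is one more tool, called after "Emit:" as name(argument=value, ...) on one line, values as JSON. play_rows: Moves the arm, as the interface text tells. Its arguments: {"type":"object","properties":{"dp":{"type":"array"},"rot":{"type":"array"},"fingers":{"type":"number"},"grip_force":{"type":"number"}},"required":["dp","rot"]}

```bash
mkdir -p pics; ls
cat > h.py <<'E'
import sys; sys.path.insert(0,'.')
import numpy as np, cv2
from scipy.spatial.transform import Rotation as Ro
def ray(f,u,v,z,pose=None):
    """pixel -> world point on plane z"""
    d=np.linalg.inv(f['mtx'])@[u,v,1]
    if 'R' in f:
        R=np.array(f['R']);c=-R.T@np.array(f['t']);d=R.T@d
    else:
        M=np.array(f['mount']);Rt=Ro.from_euler('xyz',pose[1]).as_matrix()
        c=Rt@M[:3,3]+np.array(pose[0]);d=Rt@M[:3,:3]@d
    return c+d*(z-c[2])/d[2]
def proj(f,X):
    p=np.array(f['mtx'])@(np.array(f['R'])@X+np.array(f['t']));return p[:2]/p[2]
E
python3 - <<'E'
from h import *
from rig import telemetry, optics, r
s=telemetry.sense();print(s)
for n in ('top','side','wrist'):
    f=optics.grab_frame(n);np.save(f'pics/{n}0.npy',f,allow_pickle=True)
    cv2.imwrite(f'pics/{n}0.png',cv2.resize(f['color'][:,:,::-1],(800,600),interpolation=cv2.INTER_CUBIC))
    print(n,[ (k,np.round(v,3).tolist()) for k,v in f.items() if k!='color'])
E
```

```text
pics
{'clock': 0.0, 'qpos': array([ 1.25857971e+00,  3.53643282e-01,  1.63414514e+00,  2.30177934e-05,
        1.15519892e+00, -2.41085922e-03]), 'qvel': array([-2.51177936e-04,  5.04930466e-05,  2.76069636e-03, -9.69072007e-04,
        1.35145819e-03, -8.73872813e-04]), 'joint_efforts': array([ 2.77770170e-05, -6.05246615e+01, -3.42072952e+01, -2.69939956e-04,
        9.33078438e-03,  1.72272803e-05]), 'eef_pos': array([190.39754877, 594.78688489, 230.56001351]), 'tcp_rot': array([-3.14019802e+00, -2.44077510e-05,  2.83177757e+00]), 'contact_force': array([-0.1875909 , -0.15196901, -0.15773828]), 'wrist_torque': array([-0.01130326,  0.01034918,  0.01744838]), 'grasp_force': 0.0, 'opening': 0.9979941080813877}
top [('mtx', [[433.549, 0.0, 260.698], [0.0, 433.549, 193.353], [0.0, 0.0, 1.0]]), ('R', [[-0.019, -1.0, 0.001], [-0.984, 0.018, -0.175], [0.175, -0.004, -0.985]]), ('t', [-49.31, 521.093, 1069.663])]
side [('mtx', [[480.155, 0.0, 254.029], [0.0, 480.155, 187.726], [0.0, 0.0, 1.0]]), ('R', [[0.717, -0.697, -0.001], [-0.464, -0.476, -0.747], [0.521, 0.536, -0.665]]), ('t', [-417.424, 219.337, 915.721])]
wrist [('mtx', [[280.507, 0.0, 256.203], [0.0, 280.507, 187.383], [0.0, 0.0, 1.0]]), ('mount', [[0.0, -0.944, -0.329, 85.542], [1.0, -0.0, 0.0, -1.002], [-0.0, -0.329, 0.944, -143.246], [0.0, 0.0, 0.0, 1.0]])]
```

View pics/top0.png

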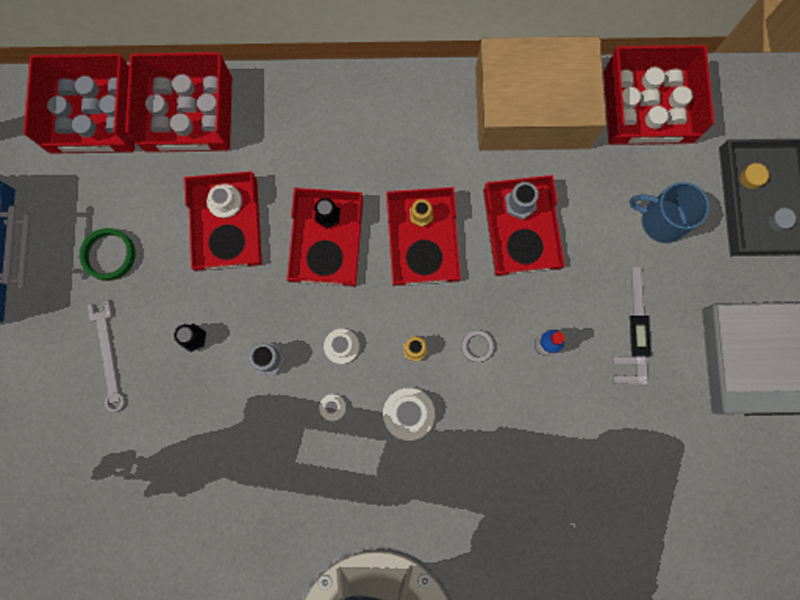

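View pics/side0.png

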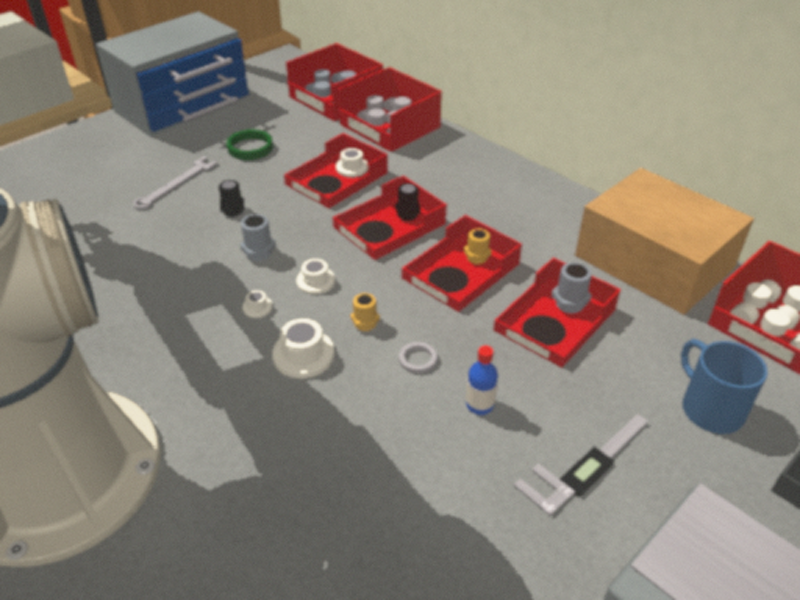

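Candidates for the white plug, in the 800-px top view: (341,345) medium, (332,406) small, (409,413) large, plus the washer ring at (478,346). The other fittings are black at (185,335), grey at (263,357) and brass at (415,347). The pads are at (226,242) white, (325,258) black, (424,257) brass and (524,246) grey. The bottle is at (551,342) and the caliper at (640,335). Next I measure sizes and positions.

Run:
```python
from h import *
f=np.load('pics/top0.npy',allow_pickle=True).item();g=f['color']
def blob(u,v,tol,z):
    m=np.zeros((386,514),np.uint8);im=g.copy()
    cv2.floodFill(im,m,(int(u*.64),int(v*.64)),0,(tol,)*3,(tol,)*3,8|cv2.FLOODFILL_MASK_ONLY|(255<<8)|cv2.FLOODFILL_FIXED_RANGE)
    c=max(cv2.findContours(m[1:-1,1:-1],cv2.RETR_EXTERNAL,cv2.CHAIN_APPROX_NONE)[0],key=cv2.contourArea)
    (x,y),rad=cv2.minEnclosingCircle(c)
    M=cv2.moments(c); cx,cy=(M['m10']/M['m00'],M['m01']/M['m00']) if M['m00'] else (x,y)
    p=ray(f,cx,cy,z);q=ray(f,cx+rad+.5,cy,z);return np.round([cx,cy,*p,2*np.linalg.norm(q-p),cv2.contourArea(c)],1)
for n,u,v,t,z in [('padW',226,242,30,3),('padK',325,258,30,3),('padB',424,257,30,3),('padG',524,246,30,3),
 ('black',183,334,40,56),('grey',263,357,40,66),('brass',415,347,40,48),('white top',341,345,30,32),('large top',409,411,30,45),('small top',331,407,30,22),
 ('sampG',525,192,40,69),('sampB',421,210,40,51),('sampK',326,207,30,59),('sampW',222,198,30,35),('cap',558,338,60,105)]:
    print(n,blob(u,v,t,z))
w=cv2.inRange(g,(165,160,150),(255,255,255))
for c in cv2.findContours(w,cv2.RETR_EXTERNAL,cv2.CHAIN_APPROX_NONE)[0]:
    (x,y),rad=cv2.minEnclosingCircle(c)
    if rad>5 and y>200: print('white',round(x/.64),round(y/.64),2*rad,ray(f,x,y,8).round(),2*rad*2.62)
cv2.imwrite('pics/c1.png',cv2.resize(g[195:290,100:380,::-1],(800,271),interpolation=cv2.INTER_CUBIC))
```

```text
padW [144.8 154.4 641.  253.5   3.   64.3 360.5]
padK [207.5 164.6 609.5  83.3   3.   63.5 360.5]
padB [271.2 164.2 607.1 -89.1   3.   63.2 359.5]
padG [ 335.6  157.3  623.2 -264.4    3.    63.8  355.5]
black [117.4 214.  472.2 304.1  56.   26.4  56.5]
grey [167.5 227.6 434.2 174.8  66.   33.3 101.5]
brass [265.4 221.4 447.2 -69.7  48.   21.5  36. ]
white top [217.1 220.  455.   54.5  32.   28.9  72. ]
large top [ 2.56600e+02  2.13000e+02  4.69600e+02 -4.76000e+01  4.50000e+01
  1.58550e+03  1.21062e+05]
small top [ 2.548000e+02  2.130000e+02  4.725000e+02 -4.290000e+01  2.200000e+01
  1.618600e+03  1.202195e+05]
sampG [ 335.9  123.6  695.9 -257.4   69.    32.1   87. ]
sampB [269.6 132.8 680.1 -85.5  51.   21.8  30.5]
sampK [207.2 132.4 681.7  77.5  59.   25.5  48.5]
sampW [140.3 124.9 713.7 259.1  35.   28.2  61. ]
cap [ 356.9  216.   449.9 -289.8  105.    21.9   37. ]
white 360 581 72.42256927490234 [78. 24.  8.] 189.74713150024414
white 330 403 12.974642753601074 [360.  72.   8.] 33.99356401443482
white 406 410 29.66387939453125 [346. -53.   8.] 77.71936401367188
white 340 346 22.323148727416992 [455.  55.   8.] 58.48664966583252
```

View pics/c1.png

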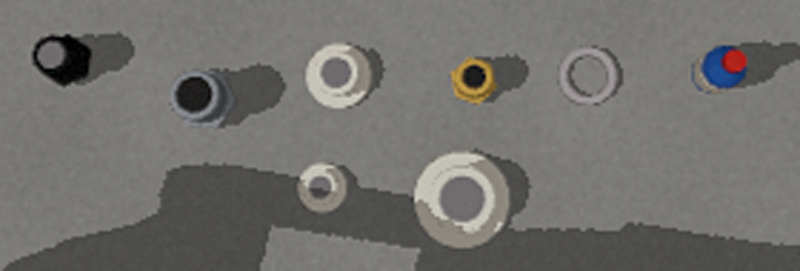

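The crop shows the white plugs clearly. The medium one at (337,75) in the crop measures about 58–60 mm across, so it is the target. The small one at (322,187) and the large one at (461,200) are decoys. There is only one black, one grey and one brass fitting. I'll start moving toward the grey gland.

Emit:
play_rows(dp=[[-0.75, -0.68, 0.1], [-1.5, -1.36, 0.2], [-2.25, -2.04, 0.3], [-3.0, -2.72, 0.4], [-3.75, -3.4, 0.5]], rot=[[0, 0, -0.6], [0, 0, -1.2], [0, 0, -1.8], [0, 0, -2.4], [0, 0, -2.96]], fingers=1.0, grip_force=40)

```text
clock: 0.57
eef_pos: [292.3, 418.2, 210.9]
tcp_rot: [-3.141, -0.0, -3.138]
contact_force: [1.4, 0.5, -0.1]
opening: 1.003
grasp_force: 0.0
```

Emit:
play_rows(dp=[[-0.45, -0.77, 0.2], [-0.9, -1.54, 0.4], [-1.35, -2.3, 0.6], [-1.8, -3.07, 0.8], [-2.25, -3.84, 1.0]], rot=[[0, 0, 0], [0, 0, 0], [0, 0, 0], [0, 0, 0], [0, 0, 0]])

```text
clock: 0.98
eef_pos: [382.4, 264.8, 171.0]
tcp_rot: [3.141, 0.0, -3.141]
contact_force: [0.5, 1.4, 0.2]
opening: 0.998
grasp_force: 0.0
```

Emit:
play_rows(dp=[[-0.45, -0.77, 0.2], [-0.9, -1.54, 0.4], [-1.3, -2.24, 0.5], [-1.3, -2.24, 0.5], [-1.3, -2.24, 0.5]], rot=[[0, 0, 0], [0, 0, 0], [0, 0, 0], [0, 0, 0], [0, 0, 0]])

```text
clock: 1.4
eef_pos: [434.3, 175.4, 150.9]
tcp_rot: [-3.141, -0.001, 3.138]
contact_force: [-0.4, 1.0, 0.3]
opening: 0.999
grasp_force: 0.0
```

```bash
cat > w.py <<'E'
from h import *
from rig import telemetry, optics, r
def look(name,save=True):
    s=telemetry.sense();f=optics.grab_frame('wrist');pose=(s['eef_pos'],s['tcp_rot'])
    if save: cv2.imwrite(f'pics/{name}.png',f['color'][:,:,::-1])
    print(np.round(pose[0],1),np.round(pose[1],3),s['clock']);return f,pose
def wproj(f,pose,X):
    M=np.array(f['mount']);T=np.eye(4);T[:3,:3]=Ro.from_euler('xyz',pose[1]).as_matrix();T[:3,3]=pose[0]
    c=(np.linalg.inv(T@M)@[*X,1])[:3];p=np.array(f['mtx'])@c;return p[:2]/p[2]
def disc(f,pose,X,tol,z):
    """flood-filled disc near guessed world X -> its world centre on plane z, dia"""
    u,v=wproj(f,pose,X);m=np.zeros((386,514),np.uint8)
    cv2.floodFill(f['color'].copy(),m,(int(u),int(v)),0,(tol,)*3,(tol,)*3,8|cv2.FLOODFILL_MASK_ONLY|(255<<8)|cv2.FLOODFILL_FIXED_RANGE)
    c=max(cv2.findContours(m[1:-1,1:-1],cv2.RETR_EXTERNAL,cv2.CHAIN_APPROX_NONE)[0],key=cv2.contourArea)
    (x,y),ax,a=cv2.fitEllipse(c);p=ray(f,x,y,z,pose);q=ray(f,x+max(ax)/2,y,z,pose)
    print(np.round([u,v,x,y],0),p.round(1),'dia',round(2*np.linalg.norm(q-p),1),cv2.contourArea(c));return p
E
python3 - <<'E'
from w import *
f,p=look('w1');disc(f,p,(434,175,66),40,66)
E
```

```text
[434.3 175.4 150.9] [-3.141e+00 -1.000e-03  3.138e+00] 1.4
[257. 194. 254. 192.] [432.  173.2  66. ] dia 30.7 949.0
```

View pics/w1.png

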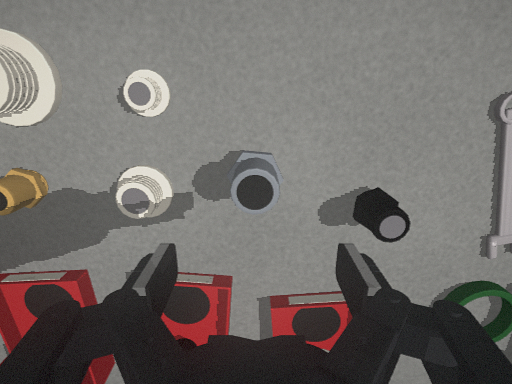

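Grey's top is at (254,192), within about 2 mm of the top-camera estimate. Next I descend and grip.

Emit:
play_rows(dp=[[0.03, -0.03, 0.9], [0.03, -0.03, 1.8], [0.03, -0.03, 2.6], [0.03, -0.03, 3.12], [0.03, -0.03, 3.12]], rot=[[0, 0, 0], [0, 0, 0], [0, 0, 0], [0, 0, 0], [0, 0, 0]])

```text
clock: 1.87
eef_pos: [429.7, 175.8, 23.3]
tcp_rot: [-3.139, -0.006, -3.14]
contact_force: [-0.8, 0.1, 0.0]
opening: 0.998
grasp_force: 0.0
```

Emit:
play_rows(dp=[[0, 0, 0], [0, 0, 0], [0, 0, 0], [0, 0, 0], [0, 0, 0]], rot=[[0, 0, 0], [0, 0, 0], [0, 0, 0], [0, 0, 0], [0, 0, 0]], fingers=0.0)

```text
clock: 2.28
eef_pos: [433.9, 176.4, 28.2]
tcp_rot: [3.14, 0.003, -3.141]
contact_force: [-1.1, 1.5, 7.0]
opening: 0.505
grasp_force: 39.8
```

Emit:
play_rows(dp=[[0, 0, 0], [0, 0, 0], [0, 0, 0], [0, 0, 0], [0, 0, 0]], rot=[[0, 0, 0], [0, 0, 0], [0, 0, 0], [0, 0, 0], [0, 0, 0]])

```text
clock: 2.7
eef_pos: [433.9, 176.3, 28.2]
tcp_rot: [3.14, 0.003, -3.142]
contact_force: [-1.9, 2.4, 7.7]
opening: 0.506
grasp_force: 39.8
```

Emit:
play_rows(dp=[[0, 0, -0.8], [0, 0, -1.6], [-0.2, -0.5, -2.05], [-0.59, -1.4, -2.05], [-0.98, -2.3, -2.05]], rot=[[0, 0, 0], [0, 0, 0], [0, 0, 0], [0, 0, 0], [0, 0, 0]])

```text
clock: 3.12
eef_pos: [473.8, 83.5, 111.5]
tcp_rot: [3.141, 0.006, -3.139]
contact_force: [0.5, 0.3, -0.4]
opening: 0.507
grasp_force: 41.1
```

Emit:
play_rows(dp=[[-0.39, -0.91, 0], [-0.79, -1.83, 0], [-1.18, -2.75, 0], [-1.58, -3.67, 0], [-1.97, -4.58, 0]], rot=[[0, 0, 0], [0, 0, 0], [0, 0, 0], [0, 0, 0], [0, 0, 0]])

```text
clock: 3.53
eef_pos: [551.8, -101.8, 110.1]
tcp_rot: [-3.141, 0.002, 3.141]
contact_force: [-0.3, 1.1, -0.7]
opening: 0.501
grasp_force: 41.1
```

Emit:
play_rows(dp=[[-0.39, -0.91, 0], [-0.79, -1.83, 0], [-1.18, -2.75, 0], [-1.58, -3.67, 0], [-1.78, -4.12, 0]], rot=[[0, 0, 0], [0, 0, 0], [0, 0, 0], [0, 0, 0], [0, 0, 0]])

```text
clock: 3.95
eef_pos: [624.0, -269.0, 110.4]
tcp_rot: [-3.139, 0.004, 3.14]
contact_force: [0.9, 0.4, -0.2]
opening: 0.508
grasp_force: 41.1
```

Emit:
play_rows(dp=[[0, 0, 0], [0, 0, 0], [0, 0, 0]], rot=[[0, 0, 0], [0, 0, 0], [0, 0, 0]])

```text
clock: 4.2
eef_pos: [621.6, -263.7, 109.1]
tcp_rot: [3.141, -0.0, 3.142]
contact_force: [0.4, -0.0, -1.0]
opening: 0.506
grasp_force: 41.1
```

Run:
```python
from w import *
f,p=look('w2')
for X in ((607,-89,3),(623,-264,3)):
    print(wproj(f,p,X))
```

```text
[ 621.6 -263.7  109.1] [ 3.141 -0.     3.142] 4.2
[446.23471773 171.43849323]
[256.62266216 187.82053029]
```

View pics/w2.png

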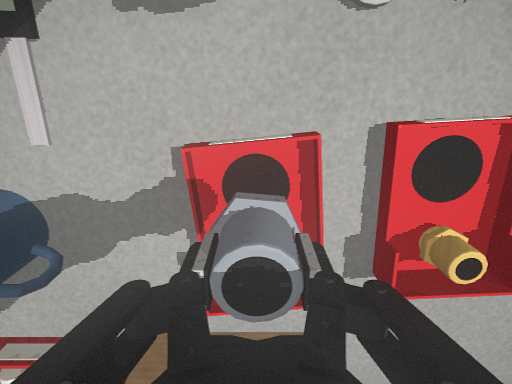

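Grey is held upright over its pad at (256,186), lined up. Next I lower it slowly.

Emit:
play_rows(dp=[[-0.03, 0, 0.7], [-0.03, 0, 1.3], [-0.03, 0, 1.75], [-0.03, 0, 1.85], [-0.03, 0, 1.85]], rot=[[0, 0, 0], [0, 0, 0], [0, 0, 0], [0, 0, 0], [0, 0, 0]])

```text
clock: 4.67
eef_pos: [622.1, -262.8, 33.5]
tcp_rot: [3.14, -0.003, -3.14]
contact_force: [-0.2, 0.5, -0.4]
opening: 0.507
grasp_force: 41.1
```

Emit:
play_rows(dp=[[0, 0, 0.02], [0, 0, 0.04], [0, 0, 0.06], [0, 0, 0.06], [0, 0, 0.06]], rot=[[0, 0, 0], [0, 0, 0], [0, 0, 0], [0, 0, 0], [0, 0, 0]])

```text
clock: 5.08
eef_pos: [623.6, -264.5, 32.8]
tcp_rot: [-3.141, 0.001, -3.141]
contact_force: [-0.5, 0.2, -0.6]
opening: 0.511
grasp_force: 41.1
```

Emit:
play_rows(dp=[[0, 0, 0.02], [0, 0, 0.04], [0, 0, 0.04], [0, 0, 0.04]], rot=[[0, 0, 0], [0, 0, 0], [0, 0, 0], [0, 0, 0]])

```text
clock: 5.42
eef_pos: [623.5, -264.5, 31.3]
tcp_rot: [-3.141, 0.001, -3.142]
contact_force: [-1.9, 0.7, 6.2]
opening: 0.505
grasp_force: 41.8
```

Emit:
play_rows(dp=[[0, 0, 0.02], [0, 0, 0.02], [0, 0, 0.02]], rot=[[0, 0, 0], [0, 0, 0], [0, 0, 0]])

```text
clock: 5.67
eef_pos: [623.5, -264.6, 31.3]
tcp_rot: [-3.141, 0.001, -3.142]
contact_force: [-5.2, 1.9, 12.7]
opening: 0.504
grasp_force: 42.5
```

Contact. Opening partway and retreating.

Emit:
play_rows(dp=[[0, 0, -0.02], [0, 0, -0.02], [0, 0, -0.02], [0, 0, -0.02]], rot=[[0, 0, 0], [0, 0, 0], [0, 0, 0], [0, 0, 0]], fingers=0.68)

```text
clock: 6.0
eef_pos: [623.1, -264.3, 30.3]
tcp_rot: [3.142, -0.0, -3.141]
contact_force: [0.5, 0.1, -0.1]
opening: 0.677
grasp_force: 0.0
```

Emit:
play_rows(dp=[[0, 0, -0.4], [0, 0, -1.2], [0, 0, -2.1], [0, 0, -3.0], [0, 0, -3.0]], rot=[[0, 0, 0], [0, 0, 0], [0, 0, 0], [0, 0, 0], [0, 0, 0]])

```text
clock: 6.42
eef_pos: [627.1, -266.0, 158.0]
tcp_rot: [-3.137, 0.01, -3.141]
contact_force: [1.6, -0.8, -0.1]
opening: 0.679
grasp_force: 0.0
```

Run:
```python
from w import *
f,p=look('w3')
print(wproj(f,p,(623,-264,3)),wproj(f,p,(623.2,-264.4,69)));disc(f,p,(623,-264,69),40,69)
```

```text
[ 627.1 -266.   158. ] [-3.137  0.01  -3.141] 6.4167
[259.28081789 167.12010701] [259.27487949 187.64602805]
[260. 187. 258. 186.] [ 621.7 -265.4   69. ] dia 30.6 923.0
```

View pics/w3.png

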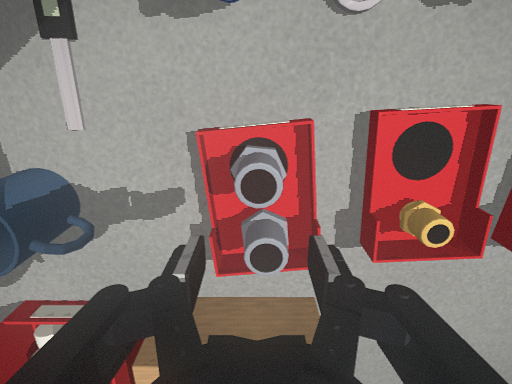

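Grey stands upright at the centre of its pad, top at (258,186). Next is black.

Emit:
play_rows(dp=[[0.25, 0.95, 0], [0.51, 1.89, 0], [0.76, 2.84, 0], [1.02, 3.78, 0], [1.27, 4.73, 0]], rot=[[0, 0, 0], [0, 0, 0], [0, 0, 0], [0, 0, 0], [0, 0, 0]], fingers=1.0)

```text
clock: 6.88
eef_pos: [570.8, -73.6, 149.1]
tcp_rot: [3.141, -0.002, 3.141]
contact_force: [0.6, -0.2, 0.3]
opening: 1.0
grasp_force: 0.0
```

Emit:
play_rows(dp=[[0.25, 0.95, 0], [0.51, 1.89, 0], [0.76, 2.84, 0], [1.02, 3.78, 0], [1.27, 4.73, 0]], rot=[[0, 0, 0], [0, 0, 0], [0, 0, 0], [0, 0, 0], [0, 0, 0]])

```text
clock: 7.3
eef_pos: [520.0, 115.5, 149.3]
tcp_rot: [-3.141, -0.002, 3.142]
contact_force: [1.1, -0.2, 0.3]
opening: 0.997
grasp_force: 0.0
```

Emit:
play_rows(dp=[[0.25, 0.95, 0.1], [0.51, 1.89, 0.2], [0.76, 2.84, 0.3], [1.02, 3.78, 0.4], [1.27, 4.73, 0.5]], rot=[[0, 0, 0], [0, 0, 0], [0, 0, 0], [0, 0, 0], [0, 0, 0]])

```text
clock: 7.72
eef_pos: [469.2, 304.5, 129.1]
tcp_rot: [-3.141, -0.001, -3.141]
contact_force: [1.5, 0.0, -0.5]
opening: 0.998
grasp_force: 0.0
```

Emit:
play_rows(dp=[[0, 0, 0], [0, 0, 0], [0, 0, 0], [0, 0, 0]], rot=[[0, 0, 0], [0, 0, 0], [0, 0, 0], [0, 0, 0]])

```text
clock: 8.05
eef_pos: [470.7, 302.0, 129.9]
tcp_rot: [-3.141, -0.001, 3.141]
contact_force: [-0.1, -1.0, -0.0]
opening: 0.996
grasp_force: 0.0
```

Run:
```python
from w import *
f,p=look('w4');disc(f,p,(471,303,56),40,56)
```

```text
[470.7 302.  129.9] [-3.141e+00 -1.000e-03  3.141e+00] 8.05
[258. 199. 257. 199.] [470.6 302.2  56. ] dia 23.6 584.0
```

Emit:
play_rows(dp=[[0, 0.01, 0.9], [0, 0.01, 1.8], [0, 0.01, 2.4], [0, 0.01, 2.68], [0, 0.01, 2.68]], rot=[[0, 0, 0], [0, 0, 0], [0, 0, 0], [0, 0, 0], [0, 0, 0]])

```text
clock: 8.52
eef_pos: [469.7, 301.7, 21.1]
tcp_rot: [-3.139, -0.004, 3.14]
contact_force: [-0.4, -0.6, 1.4]
opening: 0.997
grasp_force: 0.0
```

Emit:
play_rows(dp=[[0, 0, 0], [0, 0, 0], [0, 0, 0], [0, 0, 0], [0, 0, 0]], rot=[[0, 0, 0], [0, 0, 0], [0, 0, 0], [0, 0, 0], [0, 0, 0]], fingers=0.0)

```text
clock: 8.93
eef_pos: [471.6, 304.1, 24.8]
tcp_rot: [3.14, 0.002, -3.141]
contact_force: [-1.1, -1.9, 6.5]
opening: 0.41
grasp_force: 39.2
```

Emit:
play_rows(dp=[[0, 0, 0], [0, 0, 0], [0, 0, 0], [0, 0, 0], [0, 0, 0]], rot=[[0, 0, 0], [0, 0, 0], [0, 0, 0], [0, 0, 0], [0, 0, 0]])

```text
clock: 9.35
eef_pos: [471.6, 304.1, 24.8]
tcp_rot: [3.14, 0.002, -3.141]
contact_force: [-0.2, -1.3, 7.7]
opening: 0.408
grasp_force: 39.2
```

Emit:
play_rows(dp=[[0, 0, -0.8], [0, 0, -1.5], [-0.25, -0.4, -1.8], [-0.74, -1.18, -1.8], [-1.23, -1.97, -1.8]], rot=[[0, 0, 0], [0, 0, 0], [0, 0, 0], [0, 0, 0], [0, 0, 0]])

```text
clock: 9.77
eef_pos: [521.2, 225.3, 97.6]
tcp_rot: [3.14, 0.004, -3.139]
contact_force: [0.4, -0.3, 0.5]
opening: 0.406
grasp_force: 40.1
```

Emit:
play_rows(dp=[[-0.5, -0.8, 0], [-1.0, -1.6, 0], [-1.5, -2.4, 0], [-2.0, -3.2, 0], [-2.22, -3.55, 0]], rot=[[0, 0, 0], [0, 0, 0], [0, 0, 0], [0, 0, 0], [0, 0, 0]])

```text
clock: 10.18
eef_pos: [611.3, 79.4, 96.4]
tcp_rot: [-3.141, 0.003, 3.14]
contact_force: [0.9, -0.4, 0.3]
opening: 0.411
grasp_force: 40.1
```

Emit:
play_rows(dp=[[0, 0, 0], [0, 0, 0], [0, 0, 0], [0, 0, 0]], rot=[[0, 0, 0], [0, 0, 0], [0, 0, 0], [0, 0, 0]])

```text
clock: 10.52
eef_pos: [608.0, 84.1, 95.4]
tcp_rot: [3.141, -0.0, -3.14]
contact_force: [-1.2, 0.5, -0.7]
opening: 0.413
grasp_force: 40.1
```

Emit:
play_rows(dp=[[-0.03, -0.02, 0.7], [-0.03, -0.02, 1.3], [-0.03, -0.02, 1.55], [-0.03, -0.02, 1.62], [-0.03, -0.02, 1.62]], rot=[[0, 0, 0], [0, 0, 0], [0, 0, 0], [0, 0, 0], [0, 0, 0]])

```text
clock: 10.93
eef_pos: [609.3, 82.7, 30.1]
tcp_rot: [-3.141, -0.002, -3.14]
contact_force: [0.1, -0.0, -0.9]
opening: 0.412
grasp_force: 40.1
```

Emit:
play_rows(dp=[[0, 0, 0.02], [0, 0, 0.03], [0, 0, 0.03], [0, 0, 0.03]], rot=[[0, 0, 0], [0, 0, 0], [0, 0, 0], [0, 0, 0]])

```text
clock: 11.27
eef_pos: [610.5, 82.1, 30.2]
tcp_rot: [3.141, 0.001, -3.141]
contact_force: [0.1, 0.8, 0.0]
opening: 0.412
grasp_force: 40.1
```

Emit:
play_rows(dp=[[0, 0, 0.01], [0, 0, 0.02], [0, 0, 0.02], [0, 0, 0.02]], rot=[[0, 0, 0], [0, 0, 0], [0, 0, 0], [0, 0, 0]])

```text
clock: 11.6
eef_pos: [610.0, 82.0, 28.5]
tcp_rot: [3.142, -0.0, -3.142]
contact_force: [-0.8, -0.4, -0.0]
opening: 0.41
grasp_force: 40.1
```

Emit:
play_rows(dp=[[0.01, 0.02, 0.02], [0.01, 0.02, 0.03], [0.01, 0.02, 0.03], [0.01, 0.02, 0.03]], rot=[[0, 0, 0], [0, 0, 0], [0, 0, 0], [0, 0, 0]])

```text
clock: 11.93
eef_pos: [609.8, 82.6, 27.9]
tcp_rot: [-3.141, 0.0, -3.141]
contact_force: [-1.6, -1.8, 6.0]
opening: 0.412
grasp_force: 41.0
```

Emit:
play_rows(dp=[[0, 0, 0.01], [0, 0, 0.01], [0, 0, 0.01]], rot=[[0, 0, 0], [0, 0, 0], [0, 0, 0]])

```text
clock: 12.18
eef_pos: [609.9, 82.6, 27.9]
tcp_rot: [-3.141, 0.001, -3.141]
contact_force: [-2.7, -2.1, 10.8]
opening: 0.406
grasp_force: 41.3
```

Emit:
play_rows(dp=[[0, 0, -0.02], [0, 0, -0.02], [0, 0, -0.02], [0, 0, -0.02]], rot=[[0, 0, 0], [0, 0, 0], [0, 0, 0], [0, 0, 0]], fingers=0.6)

```text
clock: 12.52
eef_pos: [609.5, 82.9, 27.5]
tcp_rot: [3.142, -0.0, -3.141]
contact_force: [0.1, -0.1, 0.3]
opening: 0.601
grasp_force: 0.0
```

Emit:
play_rows(dp=[[0, 0, -0.4], [0, 0, -1.2], [0, 0, -2.1], [0, 0, -3.0], [0, 0, -3.0]], rot=[[0, 0, 0], [0, 0, 0], [0, 0, 0], [0, 0, 0], [0, 0, 0]])

```text
clock: 12.93
eef_pos: [613.6, 83.4, 154.6]
tcp_rot: [3.14, 0.01, -3.141]
contact_force: [1.3, -0.5, 0.3]
opening: 0.601
grasp_force: 0.0
```

Run:
```python
from w import *
f,p=look('w5');disc(f,p,(609.5,83,59),40,59)
```

```text
[613.6  83.4 154.6] [ 3.14   0.01  -3.141] 12.9333
[256. 185. 255. 184.] [608.8  81.8  59. ] dia 23.2 489.0
```

Emit:
play_rows(dp=[[0.68, -0.64, 0], [1.36, -1.28, 0], [2.04, -1.92, 0], [2.72, -2.56, 0.1], [3.4, -3.2, 0.2]], rot=[[0, 0, 0], [0, 0, 0], [0, 0, 0], [0, 0, 0], [0, 0, 0]], fingers=1.0)

```text
clock: 13.4
eef_pos: [471.6, -45.9, 138.6]
tcp_rot: [3.142, -0.001, -3.141]
contact_force: [0.3, -0.8, 0.3]
opening: 1.0
grasp_force: 0.0
```

Emit:
play_rows(dp=[[0.68, -0.63, 0.4], [0.68, -0.63, 0.5], [0.68, -0.63, 0.5], [0.68, -0.63, 0.5], [0.68, -0.63, 0.5]], rot=[[0, 0, 0], [0, 0, 0], [0, 0, 0], [0, 0, 0], [0, 0, 0]])

```text
clock: 13.82
eef_pos: [447.4, -70.1, 119.7]
tcp_rot: [3.142, 0.001, -3.141]
contact_force: [0.5, 0.3, -0.6]
opening: 0.997
grasp_force: 0.0
```

Run:
```python
from w import *
f,p=look('w6');disc(f,p,(446.5,-70.5,48),40,48)
```

```text
[447.4 -70.1 119.7] [ 3.142e+00  1.000e-03 -3.141e+00] 13.8167
[257. 199. 256. 198.] [445.5 -71.2  48. ] dia 20.6 475.0
```

View pics/w6.png

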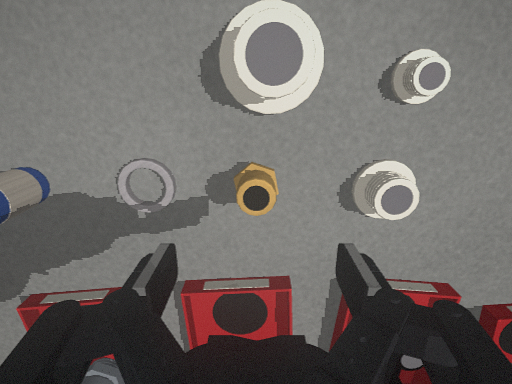

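Brass top is at (256,198), beneath the tool. The ring and the white plug are clear of the fingers.

Emit:
play_rows(dp=[[0.03, -0.01, 0.9], [0.03, -0.01, 1.7], [0.03, -0.01, 2.3], [0.03, -0.01, 2.47], [0.03, -0.01, 2.47]], rot=[[0, 0, 0], [0, 0, 0], [0, 0, 0], [0, 0, 0], [0, 0, 0]])

```text
clock: 14.28
eef_pos: [444.6, -70.1, 19.5]
tcp_rot: [3.141, -0.003, -3.14]
contact_force: [0.7, 0.1, 0.5]
opening: 0.999
grasp_force: 0.0
```

Emit:
play_rows(dp=[[0, 0, 0], [0, 0, 0], [0, 0, 0], [0, 0, 0], [0, 0, 0]], rot=[[0, 0, 0], [0, 0, 0], [0, 0, 0], [0, 0, 0], [0, 0, 0]], fingers=0.0)

```text
clock: 14.7
eef_pos: [446.1, -70.9, 22.1]
tcp_rot: [-3.141, 0.002, -3.141]
contact_force: [-2.6, 0.9, 9.9]
opening: 0.381
grasp_force: 38.8
```

Emit:
play_rows(dp=[[0, 0, 0], [0, 0, 0], [0, 0, 0], [0, 0, 0], [0, 0, 0]], rot=[[0, 0, 0], [0, 0, 0], [0, 0, 0], [0, 0, 0], [0, 0, 0]])

```text
clock: 15.12
eef_pos: [446.1, -70.9, 22.1]
tcp_rot: [-3.141, 0.002, -3.142]
contact_force: [-2.1, 0.6, 10.2]
opening: 0.386
grasp_force: 38.8
```

Emit:
play_rows(dp=[[0, 0, -0.7], [0, 0, -1.4], [-0.3, -0.03, -1.7], [-1.1, -0.12, -1.7], [-2.0, -0.23, -1.7]], rot=[[0, 0, 0], [0, 0, 0], [0, 0, 0], [0, 0, 0], [0, 0, 0]])

```text
clock: 15.53
eef_pos: [525.5, -80.0, 90.8]
tcp_rot: [-3.141, 0.002, 3.142]
contact_force: [1.0, 0.6, -1.1]
opening: 0.389
grasp_force: 40.4
```

Emit:
play_rows(dp=[[-0.9, -0.1, 0], [-1.7, -0.2, 0], [-2.03, -0.23, 0], [-2.03, -0.23, 0], [-2.03, -0.23, 0]], rot=[[0, 0, 0], [0, 0, 0], [0, 0, 0], [0, 0, 0], [0, 0, 0]])

```text
clock: 15.95
eef_pos: [606.2, -89.1, 88.9]
tcp_rot: [3.142, -0.001, -3.141]
contact_force: [-0.9, 0.1, -1.9]
opening: 0.384
grasp_force: 40.4
```

Emit:
play_rows(dp=[[0, 0, 0], [0, 0, 0], [0, 0, 0]], rot=[[0, 0, 0], [0, 0, 0], [0, 0, 0]])

```text
clock: 16.2
eef_pos: [605.3, -89.0, 89.0]
tcp_rot: [3.142, -0.001, -3.141]
contact_force: [0.2, 0.0, -1.0]
opening: 0.382
grasp_force: 40.4
```

Emit:
play_rows(dp=[[-0.03, 0, 0.7], [-0.03, 0, 1.3], [-0.03, 0, 1.5], [-0.03, 0, 1.55], [-0.03, 0, 1.55]], rot=[[0, 0, 0], [0, 0, 0], [0, 0, 0], [0, 0, 0], [0, 0, 0]])

```text
clock: 16.62
eef_pos: [607.2, -89.1, 26.9]
tcp_rot: [3.141, -0.001, -3.141]
contact_force: [0.1, 0.2, -0.6]
opening: 0.385
grasp_force: 40.5
```

Emit:
play_rows(dp=[[0, 0, 0.01], [0, 0, 0.02], [0, 0, 0.02], [0, 0, 0.02]], rot=[[0, 0, 0], [0, 0, 0], [0, 0, 0], [0, 0, 0]])

```text
clock: 16.95
eef_pos: [608.1, -89.2, 26.9]
tcp_rot: [-3.141, 0.001, -3.141]
contact_force: [-0.2, 1.0, -0.5]
opening: 0.379
grasp_force: 40.4
```

Emit:
play_rows(dp=[[0, 0, 0.01], [0, 0, 0.02], [0, 0, 0.02], [0, 0, 0.02]], rot=[[0, 0, 0], [0, 0, 0], [0, 0, 0], [0, 0, 0]])

```text
clock: 17.28
eef_pos: [607.6, -89.1, 25.3]
tcp_rot: [3.142, -0.0, -3.141]
contact_force: [-0.2, 0.5, -0.3]
opening: 0.381
grasp_force: 40.4
```

Emit:
play_rows(dp=[[0, 0, 0.01], [0, 0, 0.03], [0, 0, 0.03], [0, 0, 0.03]], rot=[[0, 0, 0], [0, 0, 0], [0, 0, 0], [0, 0, 0]])

```text
clock: 17.62
eef_pos: [607.7, -89.2, 25.2]
tcp_rot: [-3.142, 0.0, -3.141]
contact_force: [-2.7, 0.6, 11.3]
opening: 0.385
grasp_force: 41.8
```

Emit:
play_rows(dp=[[0, 0, 0.01], [0, 0, 0.01], [0, 0, 0.01]], rot=[[0, 0, 0], [0, 0, 0], [0, 0, 0]])

```text
clock: 17.87
eef_pos: [607.8, -89.1, 25.2]
tcp_rot: [-3.142, 0.0, -3.141]
contact_force: [-5.3, 0.5, 16.1]
opening: 0.383
grasp_force: 42.1
```

Emit:
play_rows(dp=[[0, 0, -0.03], [0, 0, -0.03], [0, 0, -0.03], [0, 0, -0.03]], rot=[[0, 0, 0], [0, 0, 0], [0, 0, 0], [0, 0, 0]], fingers=0.58)

```text
clock: 18.2
eef_pos: [607.6, -89.2, 24.7]
tcp_rot: [-3.142, -0.0, -3.141]
contact_force: [-0.3, -0.0, -0.6]
opening: 0.577
grasp_force: 0.0
```

Emit:
play_rows(dp=[[0, 0, -0.4], [0, 0, -1.2], [0, 0, -2.1], [0, 0, -3.0], [0, 0, -3.0]], rot=[[0, 0, 0], [0, 0, 0], [0, 0, 0], [0, 0, 0], [0, 0, 0]])

```text
clock: 18.62
eef_pos: [611.7, -89.8, 151.8]
tcp_rot: [-3.14, 0.01, -3.141]
contact_force: [1.3, -0.4, 0.0]
opening: 0.581
grasp_force: 0.0
```

Run:
```python
from w import *
f,p=look('w7');disc(f,p,(607,-89,51),40,51)
```

```text
[611.7 -89.8 151.8] [-3.14   0.01  -3.141] 18.6167
[258. 182. 257. 183.] [607.1 -89.7  51. ] dia 20.5 373.5
```

Emit:
play_rows(dp=[[0.64, 0.6, 0], [1.28, 1.2, 0], [1.92, 1.8, 0], [2.56, 2.4, 0.1], [3.2, 3.0, 0.4]], rot=[[0, 0, 0], [0, 0, 0], [0, 0, 0], [0, 0, 0], [0, 0, 0]], fingers=1.0)

```text
clock: 19.08
eef_pos: [478.6, 31.6, 128.7]
tcp_rot: [3.141, 0.001, 3.141]
contact_force: [0.3, -0.2, -0.7]
opening: 1.001
grasp_force: 0.0
```

Emit:
play_rows(dp=[[0.63, 0.57, 0.5], [0.63, 0.57, 0.6], [0.63, 0.57, 0.6], [0.63, 0.57, 0.6], [0.63, 0.57, 0.6]], rot=[[0, 0, 0], [0, 0, 0], [0, 0, 0], [0, 0, 0], [0, 0, 0]])

```text
clock: 19.5
eef_pos: [455.6, 53.3, 105.0]
tcp_rot: [-3.142, 0.001, 3.141]
contact_force: [-0.1, -0.1, -0.9]
opening: 0.996
grasp_force: 0.0
```

Run:
```python
from w import *
f,p=look('w8');disc(f,p,(454.3,53.7,32),30,32)
```

```text
[455.6  53.3 105. ] [-3.142e+00  1.000e-03  3.141e+00] 19.5
[258. 198. 257. 197.] [453.2  53.   32. ] dia 26.7 779.5
```

View pics/w8.png

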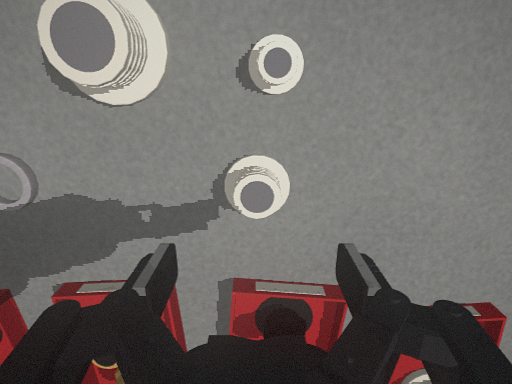

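White's grey disc is at (257,197), between the small plug at (277,63) and the bins. The fingers have room. Descending to the stub.

Emit:
play_rows(dp=[[0.03, 0, 0.9], [0.03, 0, 1.6], [0.03, 0, 2.2], [0.03, 0, 2.38], [0.03, 0, 2.38]], rot=[[0, 0, 0], [0, 0, 0], [0, 0, 0], [0, 0, 0], [0, 0, 0]])

```text
clock: 19.97
eef_pos: [452.7, 53.0, 8.4]
tcp_rot: [-3.141, -0.003, 3.141]
contact_force: [-0.1, -0.4, 0.7]
opening: 1.0
grasp_force: 0.0
```

Emit:
play_rows(dp=[[0, 0, 0], [0, 0, 0], [0, 0, 0], [0, 0, 0], [0, 0, 0]], rot=[[0, 0, 0], [0, 0, 0], [0, 0, 0], [0, 0, 0], [0, 0, 0]], fingers=0.0)

```text
clock: 20.38
eef_pos: [454.2, 53.7, 11.1]
tcp_rot: [3.141, 0.002, -3.141]
contact_force: [-1.7, -1.5, 10.3]
opening: 0.454
grasp_force: 39.0
```

Emit:
play_rows(dp=[[0, 0, 0], [0, 0, 0], [0, 0, 0], [0, 0, 0], [0, 0, 0]], rot=[[0, 0, 0], [0, 0, 0], [0, 0, 0], [0, 0, 0], [0, 0, 0]])

```text
clock: 20.8
eef_pos: [454.2, 53.7, 11.1]
tcp_rot: [3.141, 0.002, -3.141]
contact_force: [-0.9, -0.3, 10.1]
opening: 0.451
grasp_force: 39.0
```

Emit:
play_rows(dp=[[0, 0, -0.7], [0, 0, -1.4], [0, 0, -1.9], [-0.6, 0.65, -1.9], [-1.25, 1.34, -1.9]], rot=[[0, 0, 0], [0, 0, 0], [0, 0, 0], [0, 0, 0], [0, 0, 0]])

```text
clock: 21.22
eef_pos: [503.9, 107.2, 88.2]
tcp_rot: [3.141, 0.003, 3.14]
contact_force: [0.9, -0.0, -0.4]
opening: 0.452
grasp_force: 40.7
```

Emit:
play_rows(dp=[[-0.65, 0.7, 0], [-1.3, 1.39, 0], [-1.95, 2.09, 0], [-2.6, 2.78, 0], [-3.25, 3.48, 0]], rot=[[0, 0, 0], [0, 0, 0], [0, 0, 0], [0, 0, 0], [0, 0, 0]])

```text
clock: 21.63
eef_pos: [634.3, 248.1, 86.6]
tcp_rot: [3.141, 0.001, -3.141]
contact_force: [1.0, -0.3, -0.1]
opening: 0.455
grasp_force: 40.7
```

Emit:
play_rows(dp=[[-0.17, 0.18, 0], [-0.17, 0.18, 0], [-0.17, 0.18, 0], [-0.17, 0.18, 0], [-0.17, 0.18, 0]], rot=[[0, 0, 0], [0, 0, 0], [0, 0, 0], [0, 0, 0], [0, 0, 0]])

```text
clock: 22.05
eef_pos: [638.8, 252.3, 85.8]
tcp_rot: [-3.141, -0.001, 3.141]
contact_force: [0.3, -0.0, -0.5]
opening: 0.447
grasp_force: 40.7
```

Emit:
play_rows(dp=[[-0.04, 0.02, 0.7], [-0.04, 0.02, 1.3], [-0.04, 0.02, 1.65], [-0.04, 0.02, 1.73], [-0.04, 0.02, 1.73]], rot=[[0, 0, 0], [0, 0, 0], [0, 0, 0], [0, 0, 0], [0, 0, 0]])

```text
clock: 22.47
eef_pos: [640.2, 253.4, 15.7]
tcp_rot: [-3.14, -0.003, 3.141]
contact_force: [-0.4, 0.9, 0.5]
opening: 0.452
grasp_force: 40.8
```

Emit:
play_rows(dp=[[0, 0, 0.01], [0, 0, 0.02], [0, 0, 0.02], [0, 0, 0.02]], rot=[[0, 0, 0], [0, 0, 0], [0, 0, 0], [0, 0, 0]])

```text
clock: 22.8
eef_pos: [642.1, 254.6, 16.5]
tcp_rot: [3.141, 0.001, -3.141]
contact_force: [-0.8, -0.2, -1.0]
opening: 0.458
grasp_force: 40.8
```

Emit:
play_rows(dp=[[0, 0, 0.01], [0, 0, 0.02], [0, 0, 0.02], [0, 0, 0.02]], rot=[[0, 0, 0], [0, 0, 0], [0, 0, 0], [0, 0, 0]])

```text
clock: 23.13
eef_pos: [641.5, 254.5, 14.9]
tcp_rot: [-3.142, -0.0, -3.141]
contact_force: [-0.7, -0.3, -1.1]
opening: 0.452
grasp_force: 40.8
```

Emit:
play_rows(dp=[[0.01, -0.02, 0.01], [0.01, -0.02, 0.02], [0.01, -0.02, 0.03], [0.01, -0.02, 0.03]], rot=[[0, 0, 0], [0, 0, 0], [0, 0, 0], [0, 0, 0]])

```text
clock: 23.47
eef_pos: [641.1, 253.6, 14.2]
tcp_rot: [-3.141, -0.0, -3.141]
contact_force: [-2.2, -1.2, 5.1]
opening: 0.452
grasp_force: 41.5
```

Emit:
play_rows(dp=[[0, 0, 0.01], [0, 0, 0.01], [0, 0, 0.01]], rot=[[0, 0, 0], [0, 0, 0], [0, 0, 0]])

```text
clock: 23.72
eef_pos: [641.1, 253.6, 14.1]
tcp_rot: [-3.141, -0.0, -3.141]
contact_force: [-4.0, -0.9, 8.1]
opening: 0.454
grasp_force: 41.8
```

Emit:
play_rows(dp=[[0, 0, -0.02], [0, 0, -0.02], [0, 0, -0.02], [0, 0, -0.02]], rot=[[0, 0, 0], [0, 0, 0], [0, 0, 0], [0, 0, 0]], fingers=0.62)

```text
clock: 24.05
eef_pos: [641.1, 253.6, 13.9]
tcp_rot: [-3.142, -0.0, -3.141]
contact_force: [-0.4, 0.6, -1.1]
opening: 0.62
grasp_force: 0.0
```

Emit:
play_rows(dp=[[0, 0, -0.4], [0, 0, -1.2], [0, 0, -2.1], [0, 0, -3.0], [0, 0, -3.5]], rot=[[0, 0, 0], [0, 0, 0], [0, 0, 0], [0, 0, 0], [0, 0, 0]])

```text
clock: 24.47
eef_pos: [642.6, 254.2, 158.2]
tcp_rot: [3.14, 0.004, -3.141]
contact_force: [1.2, 0.9, -0.2]
opening: 0.62
grasp_force: 0.0
```

Run:
```python
from w import *
f,p=look('w9');disc(f,p,(641,253.5,35),30,35)
```

```text
[642.6 254.2 158.2] [ 3.14   0.004 -3.141] 24.4667
[256. 179. 255. 178.] [640.  252.8  35. ] dia 26.3 533.5
```

Emit:
play_rows(dp=[[0.8, 0.4, 0], [1.6, 0.8, 0], [2.4, 1.2, 0], [3.2, 1.6, 0], [4.0, 2.0, 0]], rot=[[0, 0, 0], [0, 0, 0], [0, 0, 0], [0, 0, 0], [0, 0, 0]])

```text
clock: 24.93
eef_pos: [479.5, 333.9, 153.7]
tcp_rot: [-3.142, -0.0, 3.141]
contact_force: [0.1, 2.7, 0.3]
opening: 0.621
grasp_force: 0.0
```

Emit:
play_rows(dp=[[0.8, 0.4, 0], [1.6, 0.8, 0], [2.4, 1.2, 0], [2.4, 1.2, 0], [2.4, 1.2, 0]], rot=[[0, 0, 0], [0, 0, 0], [0, 0, 0], [0, 0, 0], [0, 0, 0]])

```text
clock: 25.35
eef_pos: [383.6, 382.3, 153.9]
tcp_rot: [-3.141, -0.0, -3.138]
contact_force: [0.9, -0.7, -0.4]
opening: 0.624
grasp_force: 0.0
```

Run:
```python
from w import *
f=optics.grab_frame('top')
cv2.imwrite('pics/top9.png',cv2.resize(f['color'][100:300,100:450,::-1],(800,457),interpolation=cv2.INTER_CUBIC))
s=telemetry.sense();print(s['clock'],s['contact_force'],s['eef_pos'])
g=np.load('pics/top0.npy',allow_pickle=True).item()['color']
for n,(a,b,c,d) in {'bottle':(205,230,340,372),'caliper':(165,250,385,425)}.items(): print(n,np.abs(f['color'][a:b,c:d].astype(int)-g[a:b,c:d]).mean())
```

```text
25.4 [ 0.67590427 -0.46881117  0.40052444] [384.82555671 381.96838497 154.03823544]
bottle 1.77375
caliper 3.0366666666666666
```

View pics/top9.png

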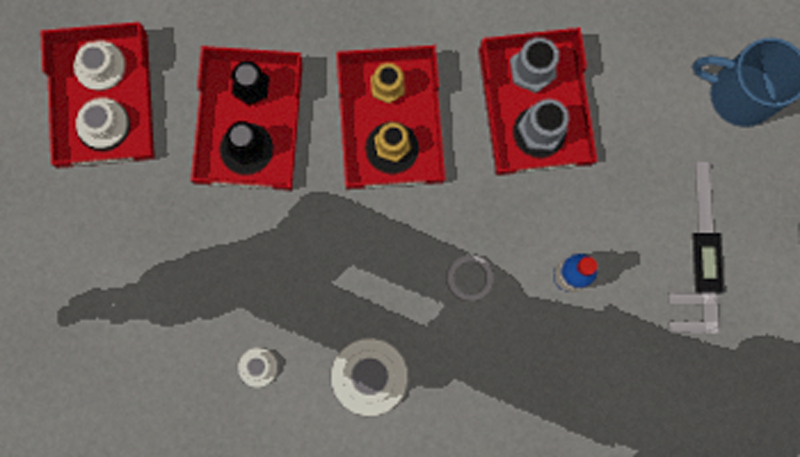

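All four fittings stand upright on their pads beside the matching samples: white (101,124), black (245,145), brass (392,142) and grey (543,127). The bottle at (578,270) and the caliper at (708,260) have not moved.

```bash
python3 -c "
from rig import r
print(r.sign_off())"
```

```text
the job is handed in; nothing more can be done
None
```

The job is handed in at about 25 s: all four fittings stand upright and released on the pads of their matching bins, the bottle and caliper have not moved, and the judge's verdict wasn't shown.

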